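Load a corrosion specimen on the bent exposure rod and cap it

ROBOT

A 6-joint arm with a two-finger parallel gripper is mounted at the origin on the work surface; the furniture and walls round the work are solid. World frame = base frame: x ahead of the robot, y to its left, z up, the work surface at z = 0. Lengths are in mm, angles in rad, forces in N, time in s.
With the tool pointing down it reaches from about 275 to 850 mm from the base axis. Payload 5.2 kg.
Tool frame: the origin (TCP) lies on the centre line of the jaws, within the pads' length; the fingertips stand 17 mm ahead of it and the grasp point (between the pads) lies 2 mm behind it; z points along the fingers, y is the line along which they close (so a half turn about z gives the same grasp; the last joint's range is limited). The gripper opens to 85 mm and grips with 20 to 120 N. Pads are 22 mm wide; open, the fingers measure 114 mm over their backs; the gripper's body (76 mm by 85 mm) begins 54 mm behind the grasp point. The pads swing forward as they close: fully open they stand 13 mm farther back than shut.
Start: joints at [0.997, 0.259, 1.535, -0, 1.348, -0.203], TCP at [199.277, 512.634, 248.31] pointing down, gripper open.
Joint ranges: [-3.14, 3.14], [-0.91, 2.08], [0.19, 2.58], [-1.22, 4.36], [0.22, 2.71], [-3.12, 3.12]. Speed limits (rad/s): [2.57, 2.57, 3.14, 3.14, 3.14, 3.14].

INTERFACE

Orientations are given as a unit quaternion [w, x, y, z].
In Python, from station import * gives the robot as it stands. The module is installed in compiled form; this text tells all that it offers.
- The arm moves only by the tool jog_arm, never from a script. Its argument "series" is text: rows parted by semicolons, each of 7 numbers parted by spaces: the turn, a rotation vector about the tool's x, y, z in rad, then the shift along the tool's x, y, z in mm, then the finger opening in mm, from 0 to 85.4. In form: ax ay az dx dy dz hand; .... A call has 1 to 5 rows; each row shifts and turns the commanded pose from where the row before left it, along the tool's axes as they then stand; what a row does not reach is not made up. A row lasts 1/12 s, in which the tool goes at most 41.7 mm and 7.16 degrees, less where a joint would pass 70% of its speed; a pose out of reach is approached as far as the arm can. A call is refused whole if a number of a shift passes 41.7 or a number of a turn 0.125, either way. A call with a gripper value outside its range is refused whole. The fingers move at their own pace and stop on an object; "force" is the grip in N (left out, the last holds). Time passes only in rows, so rows that do not move let the fingers close. It gives the time, the measured TCP pose, the force, the opening and the grip force at its end, in the units of the state.
- get_obs(): the state, without advancing time (a new reading comes with each control period).
- capture(name): name is "scene" or "top"; returns the picture (384x512x3 uint8, red, green, blue); there is no depth.
- camera_info(name): a dict with "intrinsics" (3x3 intrinsics, pixels), "cam_to_world" (4x4, takes a point from camera to world coordinates). Camera axes: x right, y up, looking along -z (the intrinsics and any distortion apply to the point x, -y, -z); pixel columns grow to the right and rows downward; lengths in mm; the calibration is good to about 2 mm. A picture is of the moment at which its call begins. camera_info takes no time and is no camera call.
- finish_job(): hands the job in; it is judged then, once.
The state is a dict: "clock": time; "joint_pos": joint angles; "qvel": joint speeds; "tau": joint torques, N m; "tool_pos": TCP position; "tcp_rot": TCP orientation; "ft_force": force on the tool from outside, world axes, zero at the start; "moment": the same for the moment, N m; "width": opening from 0.0 (shut) to 1.0 (fully open); "gripper_force": force on a finger pad.
Only numpy, scipy, OpenCV 4.12 (cv2) and the standard library are available. Lean on these libraries where they do the work, as an engineer would, in place of code of your own. Each camera call takes 0.05 s, during which the arm holds its last target. There are 200 camera calls.

TASK

Load the brass disc from the blue rack onto the exposure stand: thread it over the free end of the bent black rod, ease it round the bend without forcing it and slide it along until it sits against the white spacer sleeve. Then push the red eight-sided cap fully onto the rod's free end so that the disc cannot come off, and let go of everything. Leave the steel disc in the rack, and do not disturb the glass flask or the small white bottle behind the stand.

Things in the scene. Friction and masses are not known exactly. Their poses are not given: they have to be found in the camera images.
- stand: fixed exposure stand, origin on the bench: grey base plate 150 x 190 mm, a post, and a level bent black rod, 12 mm diameter, axis 120 mm above the bench. In its own frame (mm): post at x 0, y 105; from there the rod runs along -y (x = 0) to y = -25, then the bend, then along -x (y = -75) to its free end at x = -135. At zero yaw +x points away from the robot
- bend_center (a point): centre of the rod's quarter-circle bend, level with the rod's axis (no material here); axes as the stand. The rod's centre line there has a radius of 50 mm and runs from 50 mm to the +x of this point (leg with the sleeve, along y) to 50 mm to the -y of it (free leg, along x, 85 mm long)
- rod_tip (a point): the rounded end of the rod's free leg, on its axis, 120 mm above the bench; axes as the stand, so -x points out of the end, roughly to the robot
- seat (a point): point on the rod's axis where the middle of the disc's thickness lies when the disc touches the white spacer sleeve; +y points along the rod into the sleeve (24 mm diameter, 52 mm long; behind it, fixed, a steel disc of 68 mm diameter and the post)
- brass_disc: loose brass disc, 68 mm diameter, 10 mm thick, about 0.2 kg, with an 18 mm through hole. Origin at its centre; its own x is the axis of the hole (either way round is the same). It stands on edge in the rack, its centre 40 mm above the bench, free above; it hangs with its centre 3 mm below the rod's axis
- steel_disc: loose steel disc of the same size, standing on edge in the other end slot of the rack; to be left there. Origin at its centre
- rack: fixed blue plate rack 156 x 70 mm, teeth 28 mm high. Origin on the bench. Three slots 13 mm wide across it at x = -55, 0 and 55 mm in its own frame; the discs stand in the two end slots, their hole axis along the rack's x; the middle slot is empty
- cap: loose red eight-sided end cap lying on one flat, 32 mm across flats, 34 mm long plus a 2 mm button on its closed end, about 0.04 kg. Origin at its centre, 16 mm above the bench; its own x is its long axis and points out of the open end, y and z are across flats. The bore is 16 mm wide, 24 mm deep: its bottom lies 7 mm from the centre towards the closed end
- flask: loose clear glass conical flask, 88 mm diameter, 110 mm high, behind the stand; origin at the centre of its underside
- salt: loose small white plastic bottle, 49 mm diameter, 84 mm high, behind the stand; origin at the centre of its underside
Things that resemble listed ones, but are neither listed nor needed, are in the scene too. There is more than one size of the cap; the job needs the middle-sized.

How it is judged (in metres and radians):
On the way, in this order (a step that is already met when the one before it is completed fails the run):
1. the brass disc is threaded on the rod's free leg (x of brass_disc in the frame of stand between -0.125 and -0.055 m and y of brass_disc in the frame of stand between -0.084 and -0.066 m and z of brass_disc in the frame of stand between 0.11 and 0.13 m and angle between the x axis of brass_disc and the x axis of stand, either way round below 0.5 rad), for 0.05 s.
2. the brass disc has gone round the bend and sits against the white sleeve (y of brass_disc in the frame of stand between 0.012 and 0.025 m and x of brass_disc in the frame of stand between -0.008 and 0.008 m and z of brass_disc in the frame of stand between 0.11 and 0.128 m and angle between the x axis of brass_disc and the y axis of stand, either way round below 0.25 rad), for 0.2 s.
At the end, for the whole second after the job is handed in: Brass disc hangs on the rod within 5 mm of touching the white sleeve and square to the rod within about 14 degrees; the cap is on the free end within 5 mm of fully home and in line within about 17 degrees; both released and at rest (all of step 2 and x of cap in the frame of stand between -0.133 and -0.12 m and y of cap in the frame of stand between -0.083 and -0.067 m and z of cap in the frame of stand between 0.11 and 0.128 m and angle between the x axis of cap and the x axis of stand, either way round below 0.3 rad and linear speed of each of brass_disc, cap below 0.02 m/s).
It fails at once if the disc is forced against the stand (more than 40 N) (contact force between brass_disc and stand above 40 N).
It fails at once if the steel disc is moved more than 20 mm (distance of steel_disc from where it was at the start of the episode above 0.02 m).
It fails at once if the glass flask is moved more than 30 mm (distance of flask from where it was at the start of the episode above 0.03 m).
It fails at once if the small white bottle is moved more than 30 mm (distance of salt from where it was at the start of the episode above 0.03 m).
It also fails if it takes over 61 s, if anything falls off the work surface, if the arm or the gripper's body presses on something with over 40 N, if the wrist force passes 120 N, or if a joint passes its speed limit or range.

## Working session

There is one attempt and no reset: what is moved stays moved. The work goes in short steps, Python scripts to look and compute and a tool call to move; the robot and the scene stay as the last step left them, time stands still between calls to the robot, and variables do not carry over. Pictures are saved under pics/ and viewed, at most 13 in all, crops included, and the job is handed in when it is done.

Besides the shell and the picture viewer there is one more tool, called by a JSON object that holds its "name" and its "arguments". jog_arm: Moves the arm, as the interface text tells. Its arguments: {"type":"object","properties":{"series":{"type":"string"},"force":{"type":"number"}},"required":["series"]}

```bash
mkdir -p pics; python3 - <<'E'
from station import *
import cv2,numpy as np
for n in("scene","top"):
    im=capture(n); cv2.imwrite(f"pics/{n}0.png",im[:,:,::-1])
    c=camera_info(n); print(n,np.array(c["intrinsics"]).tolist(),np.round(c["cam_to_world"],4).tolist(),[k for k in c])
print(get_obs())
E
```

```text
scene [[409.9999677926909, 0.0, 251.37292821846845], [0.0, 409.9999677926909, 188.5035347910047], [0.0, 0.0, 1.0]] [[-0.4497, -0.7299, 0.5147, 1154.6613], [0.893, -0.3569, 0.2741, 338.5802], [-0.0164, 0.5829, 0.8124, 992.3649], [0.0, 0.0, 0.0, 1.0]] ['intrinsics', 'cam_to_world']
top [[389.8381425061395, 0.0, 255.87380792797524], [0.0, 389.8381425061395, 194.73569806562236], [0.0, 0.0, 1.0]] [[0.0011, 0.99, -0.1414, 474.8365], [-0.9998, 0.004, 0.0196, 50.0421], [0.02, 0.1414, 0.9898, 981.8132], [0.0, 0.0, 0.0, 1.0]] ['intrinsics', 'cam_to_world']
{'clock': 0.1, 'joint_pos': array([ 9.97196360e-01,  2.59281957e-01,  1.53595472e+00,  1.40398249e-05,
        1.34801317e+00, -2.02811100e-01]), 'qvel': array([ 0.00010528, -0.00099832, -0.00347331,  0.0004306 ,  0.00074111,
       -0.00155972]), 'tau': array([ 2.54810860e-03, -4.46972752e+01, -2.91248220e+01,  1.25575630e-04,
        6.38746511e-03,  1.32285282e-05]), 'tool_pos': array([199.02873984, 512.25390731, 247.55903248]), 'tcp_rot': array([-3.19982339e-04,  1.84335689e-01,  9.82862995e-01, -7.64348184e-04]), 'ft_force': array([-0.48352882,  0.6491691 , -0.0250899 ]), 'moment': array([ 0.08170889, -0.04897155, -0.0155926 ]), 'gripper_force': 0.0, 'width': 1.0003015250646112}
```

```bash
python3 -c "
import cv2
for n in('scene','top'):
    i=cv2.imread(f'pics/{n}0.png');cv2.imwrite(f'pics/{n}0b.png',cv2.resize(i,(800,600),interpolation=cv2.INTER_CUBIC))"
```

```text
(no output)
```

View pics/scene0b.png

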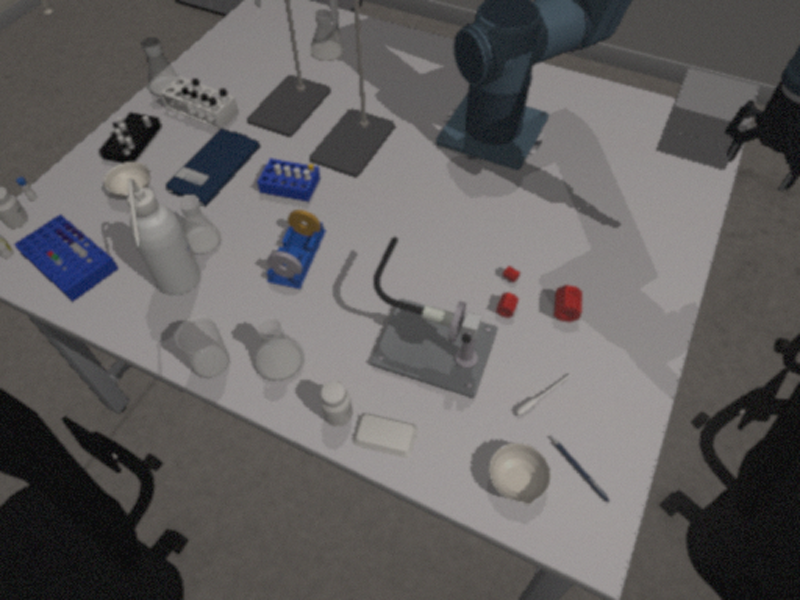

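View pics/top0b.png

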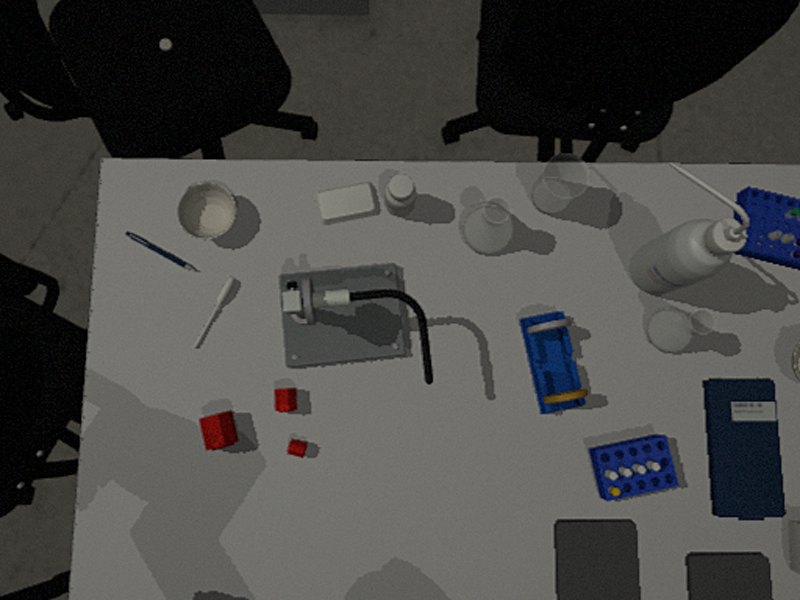

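The top view shows the stand at 800-px (340,315) with its rod tip at (430,380), the brass disc at (565,396), the steel disc at (548,325) and the three red caps, the middle one at (286,400). I'll zoom in on these.

```bash
cat >h.py <<'E'
from station import *
import numpy as np, cv2
def cam(n):
    c=camera_info(n); return np.array(c["intrinsics"]),np.array(c["cam_to_world"])
def proj(n,P):
    K,T=cam(n); p=(np.atleast_2d(P)-T[:3,3])@T[:3,:3]; p=p*[1,-1,-1]
    q=p@K.T; return q[:,:2]/q[:,2:]
def ray(n,uv,z):
    K,T=cam(n); u=np.atleast_2d(uv); d=np.c_[u,np.ones(len(u))]@np.linalg.inv(K).T*[1,-1,-1]@T[:3,:3].T
    return T[:3,3]+d*((z-T[2,3])/d[:,2])[:,None]
def crop(src,x0,y0,x1,y1,s,dst):
    i=cv2.imread(src)[y0:y1,x0:x1]; i=cv2.resize(i,None,fx=s,fy=s,interpolation=cv2.INTER_CUBIC)
    cv2.imwrite(dst,np.clip(i.astype(float)*1.5,0,255).astype(np.uint8))
E
python3 - <<'E'
from h import *
# average several frames to cut noise
for n in("scene","top"):
    a=np.mean([capture(n).astype(float) for _ in range(4)],0); cv2.imwrite(f"pics/{n}a.png",a[:,:,::-1])
crop("pics/topa.png",128,160,388,300,3,"pics/topc.png")
crop("pics/scenea.png",165,125,385,255,3.6,"pics/scenec.png")
E
```

```text
[ WARN:0@6.385] global loadsave.cpp:1063 imwrite_ Unsupported depth image for selected encoder is fallbacked to CV_8U.
```

View pics/topc.png

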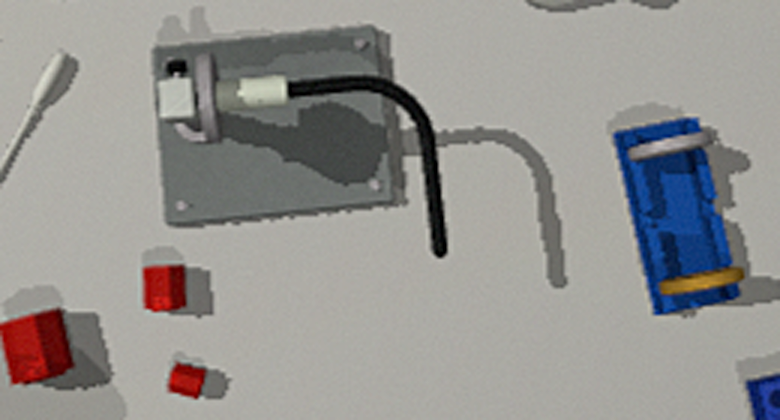

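View pics/scenec.png

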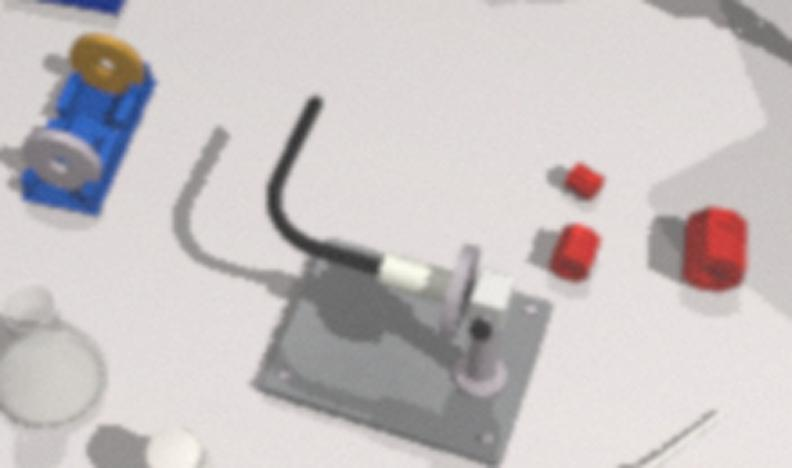

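The top crop puts the rod tip at (440,253), the brass disc at (702,281) and the middle cap at (165,288). I still need to tell which end of the cap is open.

```bash
python3 - <<'E'
from h import *
from scipy.optimize import least_squares
a=cv2.imread("pics/scenea.png")[170:210,310:376]; b=cv2.imread("pics/topa.png")[242:272,166:206]
a=cv2.resize(a,None,fx=9,fy=9,interpolation=cv2.INTER_CUBIC); b=cv2.resize(b,(480,360),interpolation=cv2.INTER_CUBIC)[:, :]
c=np.zeros((360+0,594+0,3),np.uint8); c[:]=a[:360,:594]
cv2.imwrite("pics/caps.png",np.clip(c*1.7,0,255).astype(np.uint8))
# stand fit from rod's dark pixels
D={}
for n,(x0,y0,x1,y1) in {"top":(225,182,282,248),"scene":(238,150,272,200)}.items():
    im=cv2.imread(f"pics/{n}a.png").astype(float).max(2)[y0:y1,x0:x1]
    m=(im<55).astype(np.uint8); k,l,s,ce=cv2.connectedComponentsWithStats(m); j=1+np.argmax(s[1:,4])
    v,u=np.nonzero(l==j); D[n]=np.c_[u+x0,v+y0].astype(float); print(n,len(u),s[j])
def model(p):
    t=np.linspace(0,np.pi/2,40)
    L=np.r_[np.c_[np.zeros(30),np.linspace(25,-25,30)],np.c_[-50+50*np.cos(t),-25-50*np.sin(t)],np.c_[np.linspace(-50,-135,60),np.full(60,-75.)]]
    c,s=np.cos(p[2]),np.sin(p[2]); 
    return np.c_[p[0]+c*L[:,0]-s*L[:,1],p[1]+s*L[:,0]+c*L[:,1],np.full(len(L),120.)]
def res(p,names=("top","scene")):
    r=[]
    for n in names:
        q=proj(n,model(p)); d=D[n]
        # mask centroid per nearest model sample : signed offset
        seg=q[:-1]; tn=np.gradient(q,axis=0); tn/=np.linalg.norm(tn,axis=1)[:,None]
        i=np.argmin(((d[:,None]-q)**2).sum(2),1)
        off=d-q[i]; r.append((off[:,0]*tn[i,1]-off[:,1]*tn[i,0]))
        e=(d-q[-1])@tn[-1]; r.append(np.array([(np.sort(e)[-3:].mean()+.3)*30.]))
    return np.concatenate(r)
p0=ray("top",[[128+440/3,160+253/3]],120)[0]; print("tip seed",p0)
p0=[p0[0]+135,p0[1]+75,0.08]
for ns in (("top","scene"),("top",),("scene",)):
    f=least_squares(res,p0,loss="soft_l1",args=(ns,)); p=f.x; print(ns,p,"tip",model(p)[-1],"rms",np.sqrt(np.mean(res(p,ns)**2)), res(p,ns)[-1]/30)
# hsv objects
for n in("top","scene"):
    h=cv2.cvtColor(cv2.imread(f"pics/{n}a.png"),cv2.COLOR_BGR2HSV)
    for nm,lo,hi in(("red",(0,150,50),(8,255,255)),("brass",(12,110,60),(28,255,255))):
        k,l,s,ce=cv2.connectedComponentsWithStats(cv2.inRange(h,lo,hi))
        for j in range(1,k):
            if s[j,4]>40: print(n,nm,s[j],ce[j].round(2))
    
E
```

```text
top 660 [  0  12  33  28 660]
scene 167 [  2   3  30  47 167]
tip seed [488.11721666  -8.46357141 120.        ]
('top', 'scene') [618.89861627 -48.04386927  -1.83159989] tip [581.24558358 101.73012423 120.        ] rms 8.07360992882283 0.005538738826789957
('top',) [522.0993046  181.41628675 -92.93228252] tip [560.57616785  31.85181572 120.        ] rms 6.41902885964504 7.528098178166687e-08
('scene',) [6.12646069e+02 8.49163690e+01 1.72175626e-01] tip [492.49159658 -12.10374627 120.        ] rms 0.8834579128411966 -0.014912186738760824
top red [176 249  14  15 177] [182.02 255.68]
top red [128 264  22  24 380] [138.43 275.34]
top red [184 281  12  12  98] [189.8  286.43]
top brass [348 249  27   9 118] [361.09 253.44]
scene red [357 183  14  22 193] [364.05 192.53]
scene red [321 188  10  12  80] [325.3 193. ]
scene brass [185 135  19  15 197] [194.02 141.68]
```

View pics/caps.png

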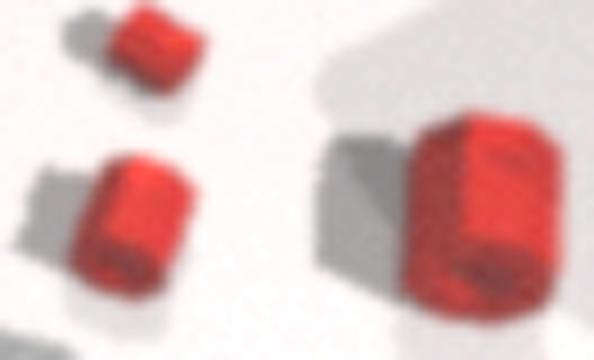

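```bash
cat >fit.py <<'E'
from h import *
from scipy.optimize import least_squares
def model(p):
    t=np.linspace(0,np.pi/2,40)
    L=np.r_[np.c_[np.zeros(30),np.linspace(22,-25,30)],np.c_[-50+50*np.cos(t),-25-50*np.sin(t)],np.c_[np.linspace(-50,-135,60),np.full(60,-75.)]]
    c,s=np.cos(p[2]),np.sin(p[2]); 
    return np.c_[p[0]+c*L[:,0]-s*L[:,1],p[1]+s*L[:,0]+c*L[:,1],np.full(len(L),120.)]
D={}
for n,(x0,y0,x1,y1),th in (("top",(222,182,282,248),42),("scene",(238,148,272,202),60)):
    im=cv2.imread(f"pics/{n}a.png").astype(float).max(2)[y0:y1,x0:x1]
    m=(im<th).astype(np.uint8); k,l,s,ce=cv2.connectedComponentsWithStats(m); j=1+np.argmax(s[1:,4])
    v,u=np.nonzero(l==j); D[n]=np.c_[u+x0,v+y0].astype(float); print(n,len(u),s[j])
def res(p,names=("top","scene")):
    r=[]
    for n in names:
        q=proj(n,model(p)); d=D[n]; tn=np.gradient(q,axis=0); tn/=np.linalg.norm(tn,axis=1)[:,None]
        i=np.argmin(((d[:,None]-q)**2).sum(2),1); off=d-q[i]
        r.append((off[:,0]*tn[i,1]-off[:,1]*tn[i,0])); e=(d-q[-1])@tn[-1]; r.append(np.array([(np.sort(e)[-3:].mean()+.3)*8.]))
    return np.concatenate(r)
for ns in (("top","scene"),("top",),("scene",)):
    f=least_squares(res,[622,80,0.1],loss="soft_l1",x_scale=[10,10,.1],args=(ns,)); p=f.x; print(ns,p.round(3),"tip",model(p)[-1].round(1),"rms",np.sqrt(np.mean(res(p,ns)**2)).round(2))
# convex silhouettes: disc and cap
def hull(n,P): 
    return cv2.convexHull((proj(n,P)*64).astype(np.float32))/64
def disc(p):
    t=np.linspace(0,2*np.pi,72); pts=np.array([[s,34*np.cos(a),34*np.sin(a)] for s in(-5,5) for a in t]); return place(pts,p,40)
def capm(p):
    t=np.pi/8+np.arange(8)*np.pi/4; R=16/np.cos(np.pi/8)
    return place(np.array([[s,R*np.cos(a),R*np.sin(a)] for s in(-17,17) for a in t]),p,16)
def place(L,p,z):
    c,s=np.cos(p[2]),np.sin(p[2]); return np.c_[p[0]+c*L[:,0]-s*L[:,1],p[1]+s*L[:,0]+c*L[:,1],L[:,2]+z]
def soft(n,P,box):
    x0,y0,x1,y1=box; S=8; m=np.zeros(((y1-y0)*S,(x1-x0)*S),np.uint8)
    h=(cv2.convexHull(proj(n,P).astype(np.float32))[:,0]-[x0-.5,y0-.5])*S
    cv2.fillConvexPoly(m,np.round(h*16).astype(np.int32),255,shift=4)
    return cv2.resize(cv2.GaussianBlur(m,(0,0),6),(x1-x0,y1-y0),interpolation=cv2.INTER_AREA)/255.
def fit(nm,mdl,p0,boxes,ch):
    I={}
    for n,b in boxes.items():
        im=cv2.imread(f"pics/{n}a.png").astype(float)[b[1]:b[3],b[0]:b[2]]; v=ch(im); I[n]=v
    def r(p,ns): 
        o=[]
        for n in ns:
            v=I[n]; m=soft(n,mdl(p),boxes[n]); A=np.c_[m.ravel(),np.ones(m.size)]; k=np.linalg.lstsq(A,v.ravel(),rcond=None)[0]; o.append((v.ravel()-A@k)/np.std(v))
        return sum((x**2).mean() for x in o)
    from scipy.optimize import minimize
    for ns in(("top","scene"),("top",),("scene",)):
        f=minimize(r,p0,args=(ns,),method="Nelder-Mead",options=dict(initial_simplex=np.array(p0)+np.array([[0,0,0],[6,0,0],[0,6,0],[0,0,.2]])))
        print(nm,ns,f.x.round(3),round(f.fun,3))
sat=lambda im: im[...,2]-im[...,:2].mean(2)     # red
brs=lambda im: im[...,2]-im[...,0]
if __name__=="__main__":
    for n,uv,z in(("top",(182,255.7),20),("scene",(325.3,193.5),18),("top",(361,253.4),65),("scene",(194,141.7),42)): print(n,ray(n,[uv],z)[0].round(1))
    fit("cap",capm,list(ray("top",[(182,255.7)],20)[0][:2])+[0.],{"top":(170,243,196,270),"scene":(313,182,340,208)},sat)
    fit("brass",disc,list(ray("top",[(361,253.4)],65)[0][:2])+[.17],{"top":(340,242,384,264),"scene":(178,128,212,155)},brs)
E
python3 fit.py
```

```text
top 458 [  2   3  53  61 458]
scene 195 [  2   5  30  48 195]
('top', 'scene') [6.1233e+02 8.1231e+01 1.1500e-01] tip [486.8  -8.7 120. ] rms 1.35
('top',) [6.12023e+02 8.16340e+01 1.16000e-01] tip [486.6  -8.5 120. ] rms 1.4
('scene',) [6.13013e+02 8.25850e+01 1.41000e-01] tip [489.9 -10.6 120. ] rms 0.96
top [461.9 210.3  20. ]
scene [459.3 209.7  18. ]
top [ 468.2 -214.2   65. ]
scene [ 470.7 -223.6   42. ]
cap ('top', 'scene') [4.62409e+02 2.09976e+02 5.10000e-02] 0.251
cap ('top',) [4.62474e+02 2.10820e+02 5.10000e-02] 0.101
cap ('scene',) [4.61751e+02 2.08658e+02 7.70000e-02] 0.124
brass ('top', 'scene') [ 4.68849e+02 -2.25285e+02  1.73000e-01] 0.998
brass ('top',) [ 4.68952e+02 -2.24368e+02  1.79000e-01] 0.49
brass ('scene',) [ 4.66344e+02 -2.27810e+02  1.80000e-01] 0.482
```

The middle cap's dark bore shows at (130,265) in the crop, so its open end faces +x. The fits from both cameras agree to about 2 mm. Now a small planner that works out the rows, plus a check on the retort-stand rods.

```bash
cat >plan.py <<'E'
from h import *
from scipy.spatial.transform import Rotation as R
def tool(yaw):  # tool down, y axis at yaw
    y=np.array([np.cos(yaw),np.sin(yaw),0]); z=np.array([0,0,-1.]); return R.from_matrix(np.c_[np.cross(y,z),y,z])
def now():
    o=get_obs(); w,x,y,z=o["tcp_rot"]; return np.array(o["tool_pos"]),R.from_quat([x,y,z,w]),o
def rows(p,r,wps,w):
    """wps: list of (pos,yaw,n)"""
    k=[]
    for P,yaw,n in wps:
        g=tool(yaw); rv=(r.inv()*g).as_rotvec(); p0,r0=p,r
        for i in range(n):
            q=p0+(np.array(P)-p0)*(i+1)/n; rn=r0*R.from_rotvec(rv*(i+1)/n); k.append(np.r_[(r.inv()*rn).as_rotvec(),r.inv().apply(q-p),w]); p,r=q,rn
    for j in range(0,len(k),5): print("; ".join(" ".join(f"{v:.3f}" if i<3 else f"{v:.1f}" for i,v in enumerate(a)) for a in k[j:j+5]))
def yawof(r): v=r.as_matrix()[:,1]; return np.arctan2(v[1],v[0])
E
python3 - <<'E'
from plan import *
for uv in((363,122),(300,87)): print("retort foot",ray("scene",[np.array(uv)/1.5625],8)[0].round())
print("spray",ray("top",[np.array((690,265))/1.5625],60)[0].round())
p,r,o=now(); rows(p,r,[((468.5,-225,190),.175,22)],40)
E
```

```text
retort foot [ 116. -281.    8.]
retort foot [  67. -484.    8.]
spray [ 670. -421.   60.]
-0.000 -0.000 0.047 -23.6 -26.8 2.7 40.0; -0.000 -0.000 0.047 -24.8 -25.7 2.7 40.0; -0.000 -0.000 0.047 -25.9 -24.5 2.7 40.0; -0.000 -0.000 0.047 -27.1 -23.3 2.7 40.0; -0.000 -0.000 0.047 -28.1 -22.0 2.7 40.0
-0.000 -0.000 0.047 -29.1 -20.7 2.6 40.0; -0.000 -0.000 0.047 -30.0 -19.3 2.6 40.0; -0.000 -0.000 0.047 -30.9 -17.9 2.6 40.0; -0.000 -0.000 0.047 -31.7 -16.4 2.6 40.0; -0.000 -0.000 0.047 -32.4 -14.9 2.6 40.0
-0.000 -0.000 0.047 -33.1 -13.4 2.6 40.0; -0.000 -0.000 0.047 -33.7 -11.8 2.6 40.0; -0.000 -0.000 0.047 -34.2 -10.2 2.6 40.0; -0.000 -0.000 0.047 -34.6 -8.6 2.6 40.0; -0.000 -0.000 0.047 -35.0 -7.0 2.6 40.0
-0.000 -0.000 0.047 -35.3 -5.4 2.6 40.0; -0.000 -0.000 0.047 -35.5 -3.7 2.6 40.0; -0.000 -0.000 0.047 -35.6 -2.1 2.6 40.0; -0.000 -0.000 0.047 -35.7 -0.4 2.6 40.0; -0.000 -0.000 0.047 -35.7 1.3 2.6 40.0
-0.000 -0.000 0.047 -35.6 2.9 2.6 40.0; -0.000 -0.000 0.047 -35.4 4.6 2.6 40.0
```

{"name": "jog_arm", "arguments": {"series": "0 0 0.047 -24 -27 2.7 40; 0 0 0.047 -25 -26 2.7 40; 0 0 0.047 -26 -24 2.7 40; 0 0 0.047 -27 -23 2.7 40; 0 0 0.047 -28 -22 2.7 40", "force": 60}}

```text
clock: 0.92
tool_pos: [261.1, 343.6, 234.7]
tcp_rot: [0.0, 0.299, 0.954, 0.0]
ft_force: [1.6, -0.8, 0.3]
width: 0.469
gripper_force: 0.0
```

{"name": "jog_arm", "arguments": {"series": "0 0 0.047 -29 -21 2.6 40; 0 0 0.047 -30 -19 2.6 40; 0 0 0.047 -31 -18 2.6 40; 0 0 0.047 -32 -16 2.6 40; 0 0 0.047 -32 -15 2.6 40"}}

```text
clock: 1.33
tool_pos: [322.0, 175.8, 222.1]
tcp_rot: [0.001, 0.409, 0.913, 0.0]
ft_force: [0.2, 1.1, -0.6]
width: 0.468
gripper_force: 0.0
```

{"name": "jog_arm", "arguments": {"series": "0 0 0.047 -33 -13 2.6 40; 0 0 0.047 -34 -12 2.6 40; 0 0 0.047 -34 -10 2.6 40; 0 0 0.047 -35 -9 2.6 40; 0 0 0.047 -35 -7 2.6 40"}}

```text
clock: 1.75
tool_pos: [382.6, 7.3, 209.1]
tcp_rot: [0.001, 0.513, 0.858, 0.0]
ft_force: [-0.1, 0.5, 0.1]
width: 0.467
gripper_force: 0.0
```

{"name": "jog_arm", "arguments": {"series": "0 0 0.047 -35 -5 2.6 40; 0 0 0.047 -35 -4 2.6 40; 0 0 0.047 -36 -2 2.6 40; 0 0 0.047 -36 0 2.6 40; 0 0 0.047 -36 1 2.6 40"}}

```text
clock: 2.17
tool_pos: [442.9, -161.0, 195.9]
tcp_rot: [0.0, 0.611, 0.792, 0.0]
ft_force: [-0.0, 0.9, -0.0]
width: 0.468
gripper_force: 0.0
```

{"name": "jog_arm", "arguments": {"series": "0 0 0.047 -35 3 2.6 40; 0 0 0.047 -35 5 2.6 40; 0 0 0 0 0 0 40; 0 0 0 0 0 0 40"}}

```text
clock: 2.5
tool_pos: [466.9, -226.8, 190.0]
tcp_rot: [-0.0, 0.647, 0.763, -0.0]
ft_force: [-1.0, 0.1, 0.9]
width: 0.466
gripper_force: 0.0
```

```bash
python3 - <<'E'
from plan import *
p,r,o=now(); print(p,yawof(r),o["ft_force"],o["clock"],o["width"])
rows(p,r,[((468.5,-225,105),.175,3),((468.5,-225,69),.175,2)],40)
a=capture("top");cv2.imwrite("pics/t1.png",a[:,:,::-1])
crop("pics/t1.png",310,200,430,290,6,"pics/t1c.png")
E
```

```text
[ 466.87283151 -226.83781382  190.00345447] 0.16362372698197034 [-0.97917405  0.10245533  0.86383784] 2.5 0.46555616414483464
-0.000 -0.000 -0.004 0.5 0.7 28.3 40.0; -0.000 -0.000 -0.004 0.5 0.6 28.3 40.0; -0.000 -0.000 -0.004 0.5 0.6 28.3 40.0; 0.000 0.000 0.000 0.0 -0.0 18.0 40.0; 0.000 0.000 0.000 0.0 -0.0 18.0 40.0
```

View pics/t1c.png

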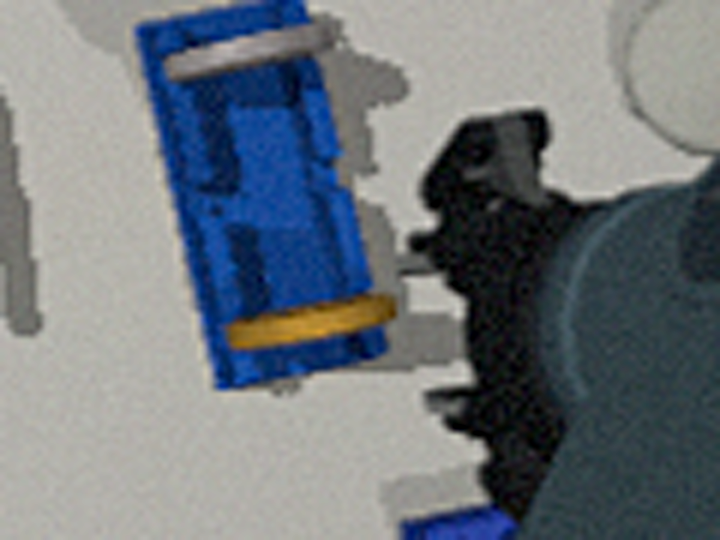

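```bash
python3 - <<'E'
from plan import *
p,r,o=now(); t=p+r.apply([0,0,10])
for q in (t,t+r.apply([0,20,0]),t-r.apply([0,20,0]),t+r.apply([11,20,0]),t+r.apply([11,-20,0]),[468.5,-225,74]): print(np.round(q),((proj("top",q)[0]-[310,200])*6).round())
E
```

```text
[ 466. -225.  180.] [435. 328.]
[ 486. -222.  180.] [423. 270.]
[ 447. -229.  180.] [448. 387.]
[ 484. -211.  180.] [392. 275.]
[ 445. -218.  180.] [416. 392.]
[ 468. -225.   74.] [340. 320.]
```

The fingertips project where expected. Next: descend to TCP z 71 and close.

{"name": "jog_arm", "arguments": {"series": "0 0 -0.012 1.6 1.9 28 40; 0 0 0 0 0 28 40; 0 0 0 0 0 28 40; 0 0 0 0 0 20 40; 0 0 0 0 0 15 40"}}

```text
clock: 2.97
tool_pos: [467.1, -220.8, 70.1]
tcp_rot: [-0.001, 0.641, 0.768, 0.0]
ft_force: [-0.4, -0.4, 0.5]
width: 0.466
gripper_force: 0.0
```

{"name": "jog_arm", "arguments": {"series": "0 0 0 0 0 0 4; 0 0 0 0 0 0 4; 0 0 0 0 0 0 4; 0 0 0 0 0 0 4; 0 0 0 0 0 0 4"}}

```text
clock: 3.38
tool_pos: [468.7, -223.0, 72.7]
tcp_rot: [0.001, 0.641, 0.767, 0.0]
ft_force: [-0.5, 2.4, 0.3]
width: 0.099
gripper_force: 61.0
```

Gripped. Lift, and carry the disc to about 45 mm out in front of the rod tip.

{"name": "jog_arm", "arguments": {"series": "0 0 0 0 0 -20 4; 0 0 0 0 0 -30 4; 0 0 0 0 0 -30 4; 0 0 0 0 0 0 4; 0 0 0 0 0 0 4"}}

```text
clock: 3.8
tool_pos: [469.7, -224.4, 154.1]
tcp_rot: [0.003, 0.641, 0.767, 0.0]
ft_force: [-0.8, 0.6, -3.2]
width: 0.097
gripper_force: 60.7
```

```bash
python3 - <<'E'
from plan import *
p,r,o=now(); print(p,yawof(r),o["ft_force"],o["width"])
rows(p,r,[((442.3,-14.2,152.7),.115,9)],4)
E
```

```text
[ 469.6882155  -224.40999187  154.09694333] 0.17805783266997013 [-0.79649012  0.62472668 -3.17306287] 0.0971031458875523
0.000 0.000 0.007 23.5 1.1 0.1 4.0; 0.000 0.000 0.007 23.5 1.0 0.1 4.0; 0.000 0.000 0.007 23.5 0.8 0.1 4.0; 0.000 0.000 0.007 23.5 0.6 0.1 4.0; 0.000 0.000 0.007 23.5 0.5 0.1 4.0
0.000 0.000 0.007 23.6 0.3 0.1 4.0; 0.000 0.000 0.007 23.6 0.2 0.1 4.0; 0.000 0.000 0.007 23.6 -0.0 0.1 4.0; 0.000 0.000 0.007 23.6 -0.2 0.1 4.0
```

{"name": "jog_arm", "arguments": {"series": "0 0 0.007 23.5 1 0 4; 0 0 0.007 23.5 1 0 4; 0 0 0.007 23.5 1 0 4; 0 0 0.007 23.5 0.6 0 4; 0 0 0.007 23.5 0.4 0 4"}}

```text
clock: 4.22
tool_pos: [451.9, -105.4, 150.4]
tcp_rot: [-0.001, 0.655, 0.756, -0.0]
ft_force: [0.2, 0.1, -1.9]
width: 0.097
gripper_force: 60.7
```

{"name": "jog_arm", "arguments": {"series": "0 0 0.007 23.5 0.4 0 4; 0 0 0.007 23.5 0 0 4; 0 0 0.007 23.5 0 0 4; 0 0 0.007 23.5 0 0 4; 0 0 0 0 0 0 4"}}

```text
clock: 4.63
tool_pos: [438.7, -9.9, 150.3]
tcp_rot: [-0.002, 0.665, 0.747, -0.0]
ft_force: [-0.7, 0.5, -1.8]
width: 0.102
gripper_force: 60.7
```

{"name": "jog_arm", "arguments": {"series": "0 0 0 0 0 0 4; 0 0 0 0 0 0 4"}}

```text
clock: 4.8
tool_pos: [440.8, -13.6, 151.0]
tcp_rot: [-0.0, 0.665, 0.747, -0.0]
ft_force: [0.6, 0.6, -3.0]
width: 0.102
gripper_force: 60.7
```

```bash
python3 - <<'E'
from plan import *
p,r,o=now(); print(p,yawof(r),o["ft_force"],o["clock"])
for n in("scene","top"):
    a=np.mean([capture(n).astype(float) for _ in range(4)],0).astype(np.uint8); cv2.imwrite(f"pics/{n}b.png",a[:,:,::-1])
crop("pics/sceneb.png",205,120,295,200,6,"pics/sbc.png")
crop("pics/topb.png",230,180,310,260,6,"pics/tbc.png")
cv2.imwrite("pics/bb.png",np.hstack([cv2.resize(cv2.imread("pics/sbc.png"),(400,356)),cv2.resize(cv2.imread("pics/tbc.png"),(356,356))]))
E
```

```text
[440.84035737 -13.63283485 151.01885098] 0.11584564405617621 [ 0.61864133  0.56142394 -2.97294709] 4.8
```

View pics/bb.png

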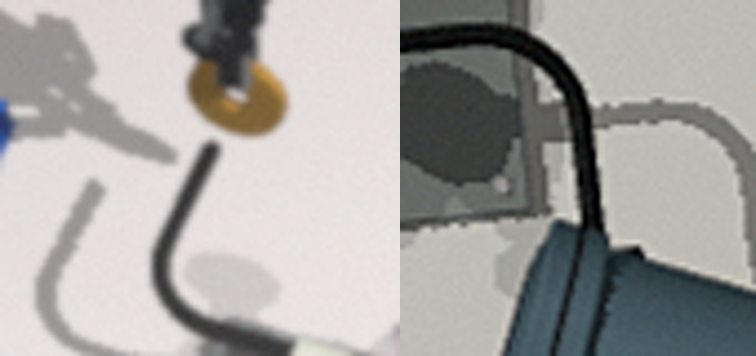

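The scene view shows the disc upright in the jaws with its hole just beyond the rod tip. The arm hides the top view, so I'll fit the disc's height and lateral position in the scene picture alone.

```bash
cat >held.py <<'E'
from fit import *
from plan import now,yawof
from scipy.optimize import minimize
def heldfit(f,box,tcp,yaw):
    im=cv2.imread(f).astype(float)[box[1]:box[3],box[0]:box[2]]; v=brs(im); dark=cv2.dilate((im.max(2)<70).astype(np.uint8),np.ones((3,3)))>0
    w=~dark
    t=np.linspace(0,2*np.pi,72,endpoint=False)
    def geo(R,q):
        L=np.array([[s,R*np.cos(a),R*np.sin(a)] for s in(-5,5) for a in t]); c,s=np.cos(yaw),np.sin(yaw); X=q[0]
        return np.c_[tcp[0]-s*(X+L[:,1])+c*L[:,0],tcp[1]+c*(X+L[:,1])+s*L[:,0],q[1]+L[:,2]]
    def cost(q):
        m=soft("scene",geo(34,q),box)
        g=geo(9,q); h=np.minimum(soft("scene",g[:72],box),soft("scene",g[72:],box))
        m=(m-h)[w]; A=np.c_[m,np.ones(m.size)]; k=np.linalg.lstsq(A,v[w],rcond=None)[0]; return ((v[w]-A@k)**2).mean()/v[w].var()
    f=minimize(cost,[0,tcp[2]-32.7],method="Nelder-Mead",options=dict(initial_simplex=[[0,tcp[2]-32.7],[4,tcp[2]-32.7],[0,tcp[2]-28]]))
    return f.x,f.fun
if __name__=="__main__":
    p,r,o=now()
    for dx in(-2,0,2): print(dx,heldfit("pics/sceneb.png",(242,128,274,156),p+[dx,0,0],yawof(r)))
    print(p)
E
python3 held.py | tail -4
```

```text
-2 (array([ -2.38877678, 116.23218795]), np.float64(0.10202634530890309))
0 (array([ -1.60651157, 118.46160562]), np.float64(0.10504537537704028))
2 (array([ -0.69666666, 120.74759202]), np.float64(0.10832099432727958))
[441.18415121 -13.96331167 151.56820939]
```

The disc's height agrees with the joint-based estimate, and it sits 1.5 mm to -x in the tool frame. I'll refine the free leg of the rod with a capsule silhouette.

```bash
python3 - <<'E' | tail -12
from fit import *
from scipy.optimize import minimize
t=np.linspace(0,2*np.pi,24); ph=np.linspace(0,np.pi/2,6)
ring=[[-6*np.sin(b),6*np.cos(b)*np.cos(a),6*np.cos(b)*np.sin(a)] for a in t for b in ph]
L=np.array([[q[0]+6+0,q[1],q[2]] for q in ring]+[[110,q[1],q[2]] for q in ring])
def leg(p,x1): 
    M=L.copy(); M[M[:,0]>50,0]=x1; return place(M,p,120)
# masks: only image parts abreast of x in (-20,65) from tip
B={"top":(258,205,290,254),"scene":(236,145,262,182)}
base=[486.8,-8.7,.115]
def run(ns,free=True,z=None):
    dat={}
    for n in ns:
        b=B[n]; v=np.minimum(cv2.imread(f"pics/{n}a.png").astype(float).max(2)[b[1]:b[3],b[0]:b[2]],110)
        q=proj(n,place(np.array([[60.,0,0],[61.,0,0]]),base,120)); d=q[1]-q[0]
        yy,xx=np.mgrid[b[1]:b[3],b[0]:b[2]]; s=((xx-q[0,0])*d[0]+(yy-q[0,1])*d[1])/np.hypot(*d)
        nrm=abs(-(xx-q[0,0])*d[1]+(yy-q[0,1])*d[0])/np.hypot(*d)
        dat[n]=(v,(s<0)&(nrm<9))
    def cost(p):
        o=0
        for n in ns:
            v,w=dat[n]; m=soft(n,leg(p,80),B[n])[w]; A=np.c_[m,np.ones(m.size)]; k=np.linalg.lstsq(A,v[w],rcond=None)[0]; o+=((v[w]-A@k)**2).mean()/v[w].var()
        return o
    f=minimize(cost,base,method="Nelder-Mead",options=dict(initial_simplex=np.array(base)+np.array([[0,0,0],[4,0,0],[0,4,0],[0,0,.06]])))
    print(ns,f.x.round(3),round(f.fun,3))
for ns in(("top",),("scene",),("top","scene")): run(ns)
E
```

```text
top 458 [  2   3  53  61 458]
scene 195 [  2   5  30  48 195]
('top', 'scene') [6.1233e+02 8.1231e+01 1.1500e-01] tip [486.8  -8.7 120. ] rms 1.35
('top',) [6.12023e+02 8.16340e+01 1.16000e-01] tip [486.6  -8.5 120. ] rms 1.4
('scene',) [6.13013e+02 8.25850e+01 1.41000e-01] tip [489.9 -10.6 120. ] rms 0.96
('top',) [ 4.85866e+02 -7.99900e+00  1.04000e-01] 0.056
('scene',) [ 4.89724e+02 -9.58300e+00  1.16000e-01] 0.105
('top', 'scene') [ 4.87246e+02 -8.69100e+00  1.09000e-01] 0.23
```

Every estimate puts the wanted TCP lateral at about y = -7.7 at the tip. I'll correct for that and approach the tip.

{"name": "jog_arm", "arguments": {"series": "0 0 0 1.1 7 -1.2 4; 0 0 0 0 12 0 4; 0 0 0 0 12 0 4; 0 0 0 0 5 0 4; 0 0 0 0 0 0 4"}}

```text
clock: 5.62
tool_pos: [478.2, -8.3, 152.9]
tcp_rot: [0.0, 0.665, 0.747, 0.0]
ft_force: [-0.4, -0.4, -2.1]
width: 0.096
gripper_force: 60.6
```

```bash
cat >st.py <<'E'
from plan import *
T=np.array([487.3,-7.7]); Y=.112
def st():
    p,r,o=now(); d=p[:2]-T; c,s=np.cos(Y),np.sin(Y)
    print("s %.1f lat %.1f z %.1f yaw-Y %.3f"%(d@[c,s],d@[-s,c],p[2],yawof(r)-Y),"F",o["ft_force"].round(1),"M",o["moment"].round(2),"t",round(o["clock"],2),"g",round(o["gripper_force"]),"w",round(o["width"],3))
if __name__=="__main__": st()
E
python3 st.py
```

```text
s -9.1 lat 0.4 z 152.9 yaw-Y 0.003 F [-0.4 -0.4 -2.1] M [ 0.03 -0.02  0.01] t 5.62 g 61 w 0.096
```

{"name": "jog_arm", "arguments": {"series": "0 0 0 0 3 0 4; 0 0 0 0 3 0 4; 0 0 0 0 3 0 4; 0 0 0 0 0 0 4"}}

```text
clock: 5.95
tool_pos: [486.1, -7.3, 152.9]
tcp_rot: [0.0, 0.665, 0.747, 0.0]
ft_force: [0.6, 0.2, -2.5]
width: 0.098
gripper_force: 60.7
```

```bash
python3 st.py
```

```text
s -1.1 lat 0.5 z 152.9 yaw-Y 0.003 F [ 0.6  0.2 -2.5] M [-0.02 -0.06  0.01] t 5.95 g 61 w 0.098
```

No contact so far, with the disc's leading face already past the tip plane. Continue.

{"name": "jog_arm", "arguments": {"series": "0 0 0 -0.3 3 0 4; 0 0 0 0 3 0 4; 0 0 0 0 4 0 4; 0 0 0 0 4 0 4; 0 0 0 0 0 0 4"}}

```text
clock: 6.37
tool_pos: [500.7, -6.0, 152.9]
tcp_rot: [0.0, 0.665, 0.747, 0.0]
ft_force: [-0.2, 0.5, -1.7]
width: 0.1
gripper_force: 60.7
```

```bash
python3 - <<'E'
from st import *
st()
for n in("scene",):
    a=np.mean([capture(n).astype(float) for _ in range(2)],0).astype(np.uint8); cv2.imwrite(f"pics/{n}c.png",a[:,:,::-1])
crop("pics/scenec.png",225,125,285,185,9,"pics/scc.png")
E
```

```text
s 13.5 lat 0.2 z 152.9 yaw-Y 0.003 F [-0.2  0.5 -1.7] M [-0.02 -0.01 -0.04] t 6.37 g 61 w 0.1
```

View pics/scc.png

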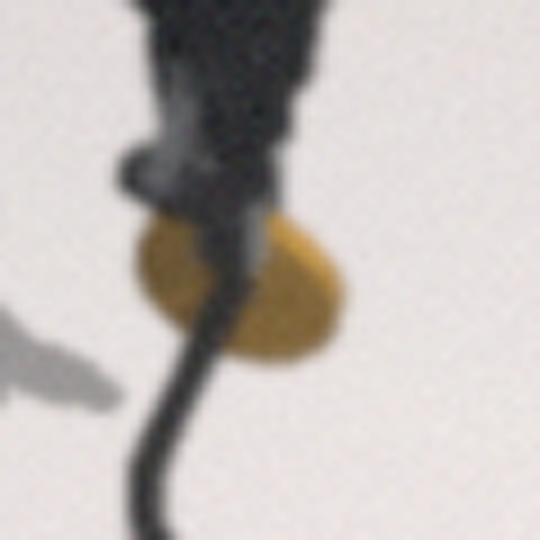

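The rod passes through the hole and there is no contact force. Slide on to the start of the bend, s ≈ 85.

{"name": "jog_arm", "arguments": {"series": "0 0 0 0 8 0 4; 0 0 0 0 10 0 4; 0 0 0 0 10 0 4; 0 0 0 0 8 0 4; 0 0 0 0 0 0 4"}}

```text
clock: 6.88
tool_pos: [537.7, -1.8, 152.9]
tcp_rot: [0.001, 0.665, 0.747, 0.001]
ft_force: [0.1, 0.7, -2.1]
width: 0.097
gripper_force: 60.7
```

```bash
python3 st.py
```

```text
s 50.8 lat 0.2 z 152.9 yaw-Y 0.003 F [ 0.1  0.7 -2.1] M [-0.01 -0.02  0.  ] t 6.88 g 61 w 0.097
```

{"name": "jog_arm", "arguments": {"series": "0 0 0 0 9 0 4; 0 0 0 0 9 0 4; 0 0 0 0 9 0 4; 0 0 0 0 7 0 4; 0 0 0 0 0 0 4"}}

```text
clock: 7.3
tool_pos: [571.0, 2.1, 152.9]
tcp_rot: [0.001, 0.665, 0.747, 0.0]
ft_force: [0.0, -1.0, -2.3]
width: 0.1
gripper_force: 60.6
```

{"name": "jog_arm", "arguments": {"series": "0 0 -0.05 0 2.4 0 4; 0 0 -0.05 0 2.4 0 4; 0 0 -0.05 0 2.4 0 4; 0 0 -0.05 0 2.4 0 4; 0 0 0 0 0 0 4"}}

```text
clock: 7.72
tool_pos: [578.8, 4.0, 152.8]
tcp_rot: [-0.0, 0.587, 0.81, -0.0]
ft_force: [0.1, -0.4, -1.8]
width: 0.1
gripper_force: 60.6
```

```bash
cat >>st.py <<'E'
    p,r,o=now(); c,s=np.cos(Y),np.sin(Y); d=p[:2]+[0.0,0]-T; ax,la=d@[c,s],d@[-s,c]
    # TCP position -> disc centre (1.1 mm to -tool x), relative to bend centre at (85, 50-1.1)
    tx=r.as_matrix()[:2,0]; tx=np.array([tx@[c,s],tx@[-s,c]]); q=np.array([ax-85,la+1.1-50])-1.1*tx
    print("radius %.1f angle %.3f yaw %.3f  stand xy %.1f %.1f"%(np.hypot(*q),np.arctan2(q[1],q[0])+np.pi/2,yawof(r)-Y,q[0]-50,q[1]-25))
E
python3 st.py
```

```text
File "st.py", line 7
    p,r,o=now(); c,s=np.cos(Y),np.sin(Y); d=p[:2]+[0.0,0]-T; ax,la=d@[c,s],d@[-s,c]
IndentationError: unexpected indent
```

```bash
sed -i 's/^if __name__=="__main__": st()$/if __name__=="__main__":\n    st()/' st.py; python3 st.py
```

```text
s 92.2 lat 1.4 z 152.8 yaw-Y 0.205 F [ 0.1 -0.4 -1.8] M [ 0.02  0.01 -0.02] t 7.72 g 61 w 0.1
radius 49.2 angle 0.151 yaw 0.205  stand xy -42.6 -73.6
```

{"name": "jog_arm", "arguments": {"series": "0 0 -0.04 -0.2 2.5 0 4; 0 0 -0.045 -0.2 2.5 0 4; 0 0 -0.045 -0.1 2.5 0 4; 0 0 -0.045 -0.1 2.5 0 4; 0 0 -0.045 -0.1 2.5 0 4"}}

```text
clock: 8.13
tool_pos: [590.1, 8.1, 152.7]
tcp_rot: [-0.0, 0.495, 0.869, -0.0]
ft_force: [0.4, -0.3, -1.5]
width: 0.094
gripper_force: 60.6
```

```bash
python3 st.py
```

```text
s 103.9 lat 4.2 z 152.7 yaw-Y 0.423 F [ 0.4 -0.3 -1.5] M [-0.01 -0.03 -0.02] t 8.13 g 61 w 0.094
radius 49.7 angle 0.401 yaw 0.423  stand xy -30.6 -70.7
```

{"name": "jog_arm", "arguments": {"series": "0 0 -0.048 -0.06 2.45 0 4; 0 0 -0.048 -0.06 2.45 0 4; 0 0 -0.048 -0.06 2.45 0 4; 0 0 -0.048 -0.06 2.45 0 4; 0 0 -0.048 -0.06 2.45 0 4"}}

```text
clock: 8.55
tool_pos: [600.2, 15.1, 152.7]
tcp_rot: [-0.0, 0.387, 0.922, -0.0]
ft_force: [0.5, 0.2, -1.4]
width: 0.092
gripper_force: 60.6
```

```bash
python3 st.py
```

```text
s 114.7 lat 10.0 z 152.7 yaw-Y 0.664 F [ 0.5  0.2 -1.4] M [-0.01 -0.03 -0.01] t 8.55 g 61 w 0.092
radius 50.0 angle 0.653 yaw 0.664  stand xy -19.6 -64.7
```

{"name": "jog_arm", "arguments": {"series": "0 0 -0.049 -0.05 2.45 0 4; 0 0 -0.049 -0.05 2.45 0 4; 0 0 -0.049 -0.05 2.45 0 4; 0 0 -0.049 -0.05 2.45 0 4; 0 0 -0.049 -0.05 2.45 0 4"}}

```text
clock: 8.97
tool_pos: [608.2, 24.3, 152.7]
tcp_rot: [-0.0, 0.272, 0.962, -0.0]
ft_force: [-0.4, 0.3, -1.6]
width: 0.098
gripper_force: 60.6
```

```bash
python3 st.py
```

```text
s 123.7 lat 18.3 z 152.7 yaw-Y 0.909 F [-0.4  0.3 -1.6] M [ 0.01 -0.02  0.01] t 8.97 g 61 w 0.098
radius 50.4 angle 0.902 yaw 0.909  stand xy -10.4 -56.3
```

{"name": "jog_arm", "arguments": {"series": "0 0 -0.049 0.05 2.4 0 4; 0 0 -0.049 0.05 2.4 0 4; 0 0 -0.049 0.05 2.4 0 4; 0 0 -0.049 0.05 2.4 0 4; 0 0 -0.049 0.05 2.4 0 4"}}

```text
clock: 9.38
tool_pos: [613.2, 35.2, 152.7]
tcp_rot: [-0.0, 0.152, 0.988, -0.0]
ft_force: [0.3, 0.6, -2.0]
width: 0.102
gripper_force: 60.6
```

```bash
python3 st.py
```

```text
s 129.9 lat 28.6 z 152.7 yaw-Y 1.154 F [ 0.3  0.6 -2. ] M [-0.07 -0.07 -0.02] t 9.38 g 61 w 0.102
radius 50.4 angle 1.146 yaw 1.154  stand xy -4.1 -45.8
```

{"name": "jog_arm", "arguments": {"series": "0 0 -0.049 0.1 2.4 0 4; 0 0 -0.049 0.1 2.4 0 4; 0 0 -0.049 0.1 2.4 0 4; 0 0 -0.049 0.1 2.4 0 4; 0 0 -0.049 0.05 2.4 0 4"}}

```text
clock: 9.8
tool_pos: [615.1, 47.0, 152.7]
tcp_rot: [-0.0, 0.03, 1.0, -0.0]
ft_force: [-0.3, 0.2, -1.7]
width: 0.093
gripper_force: 60.6
```

```bash
python3 st.py
```

```text
s 133.1 lat 40.1 z 152.7 yaw-Y 1.399 F [-0.3  0.2 -1.7] M [ 0.04  0.03 -0.02] t 9.8 g 61 w 0.093
radius 50.0 angle 1.391 yaw 1.399  stand xy -0.8 -34.0
```

{"name": "jog_arm", "arguments": {"series": "0 0 -0.045 0.03 2.4 0 4; 0 0 -0.045 0.03 2.4 0 4; 0 0 -0.04 0.03 2.4 0 4; 0 0 -0.03 0 2.4 0 4; 0 0 0 0 0 0 4"}}

```text
clock: 10.22
tool_pos: [614.9, 57.0, 152.7]
tcp_rot: [-0.0, -0.05, 0.999, 0.0]
ft_force: [-0.1, -0.1, -3.1]
width: 0.096
gripper_force: 60.6
```

```bash
python3 st.py
```

```text
s 134.1 lat 50.0 z 152.7 yaw-Y 1.558 F [-0.1 -0.1 -3.1] M [0.04 0.09 0.02] t 10.22 g 61 w 0.096
radius 50.2 angle 1.592 yaw 1.558  stand xy 0.2 -23.9
```

{"name": "jog_arm", "arguments": {"series": "0 0 -0.012 0 8 0 4; 0 0 0 0 10 0 4; 0 0 0 0 10 0 4; 0 0 0 0 7 0 4; 0 0 0 0 0 0 4"}}

```text
clock: 10.63
tool_pos: [611.1, 93.6, 152.8]
tcp_rot: [-0.0, -0.056, 0.998, 0.0]
ft_force: [0.5, 0.4, -1.9]
width: 0.095
gripper_force: 60.7
```

```bash
python3 st.py
```

```text
s 134.3 lat 86.8 z 152.8 yaw-Y 1.572 F [ 0.5  0.4 -1.9] M [ 0.02 -0.03  0.02] t 10.63 g 61 w 0.095
radius 63.1 angle 2.215 yaw 1.572  stand xy 0.4 12.9
```

{"name": "jog_arm", "arguments": {"series": "0 0 0 0 1.5 0 4; 0 0 0 0 1.5 0 4; 0 0 0 0 0 0 4", "force": 25}}

```text
clock: 10.88
tool_pos: [611.2, 94.4, 152.8]
tcp_rot: [0.0, -0.056, 0.998, -0.0]
ft_force: [0.2, 0.8, -1.0]
width: 0.099
gripper_force: 60.7
```

{"name": "jog_arm", "arguments": {"series": "0 0 0 0 1 0 4; 0 0 0 0 0 0 4"}}

```text
clock: 11.05
tool_pos: [611.2, 95.1, 152.8]
tcp_rot: [0.0, -0.055, 0.998, -0.0]
ft_force: [-1.1, 0.4, -1.8]
width: 0.098
gripper_force: 60.7
```

```bash
python3 st.py
```

```text
s 134.6 lat 88.3 z 152.8 yaw-Y 1.570 F [-1.1  0.4 -1.8] M [ 0.01  0.01 -0.01] t 11.05 g 61 w 0.098
radius 64.2 angle 2.232 yaw 1.570  stand xy 0.7 14.4
```

{"name": "jog_arm", "arguments": {"series": "0 0 0 0 1 0 4; 0 0 0 0 1 0 4; 0 0 0 0 0 0 4"}}

```text
clock: 11.3
tool_pos: [610.9, 97.4, 152.8]
tcp_rot: [-0.0, -0.055, 0.998, 0.0]
ft_force: [-0.7, -0.7, -2.8]
width: 0.099
gripper_force: 60.7
```

```bash
python3 st.py
```

```text
s 134.5 lat 90.6 z 152.8 yaw-Y 1.570 F [-0.7 -0.7 -2.8] M [ 0.04 -0.04  0.05] t 11.3 g 61 w 0.099
radius 65.6 angle 2.260 yaw 1.570  stand xy 0.6 16.7
```

{"name": "jog_arm", "arguments": {"series": "0 0 0 0 1 0 4; 0 0 0 0 0 0 4"}}

```text
clock: 11.47
tool_pos: [610.7, 98.4, 152.8]
tcp_rot: [-0.0, -0.056, 0.998, 0.0]
ft_force: [0.5, -0.8, -1.3]
width: 0.104
gripper_force: 60.7
```

{"name": "jog_arm", "arguments": {"series": "0 0 0 0 1 0 4; 0 0 0 0 0 0 4"}}

```text
clock: 11.63
tool_pos: [610.6, 99.5, 152.8]
tcp_rot: [-0.0, -0.056, 0.998, 0.0]
ft_force: [-0.1, 0.8, -1.7]
width: 0.097
gripper_force: 60.7
```

```bash
python3 st.py
```

```text
s 134.5 lat 92.8 z 152.8 yaw-Y 1.570 F [-0.1  0.8 -1.7] M [-0.03  0.03 -0.02] t 11.63 g 61 w 0.097
radius 67.0 angle 2.285 yaw 1.570  stand xy 0.6 18.9
```

{"name": "jog_arm", "arguments": {"series": "0 0 0 0 0.8 0 4; 0 0 0 0 0 0 4"}}

```text
clock: 11.8
tool_pos: [610.5, 100.3, 152.8]
tcp_rot: [0.0, -0.056, 0.998, 0.0]
ft_force: [-0.1, 0.6, -0.9]
width: 0.099
gripper_force: 60.7
```

{"name": "jog_arm", "arguments": {"series": "0 0 0 0 0.8 0 4; 0 0 0 0 0 0 4"}}

```text
clock: 11.97
tool_pos: [610.5, 100.6, 152.8]
tcp_rot: [0.0, -0.056, 0.998, -0.0]
ft_force: [0.5, -1.1, -1.6]
width: 0.097
gripper_force: 60.7
```

{"name": "jog_arm", "arguments": {"series": "0 0 0 0 0.6 0 4; 0 0 0 0 0 0 4"}}

```text
clock: 12.13
tool_pos: [610.5, 100.6, 152.8]
tcp_rot: [0.0, -0.055, 0.998, -0.001]
ft_force: [0.5, -5.4, -2.3]
width: 0.096
gripper_force: 60.7
```

```bash
python3 st.py
```

```text
s 134.6 lat 93.9 z 152.8 yaw-Y 1.570 F [ 0.5 -5.4 -2.3] M [-0.87 -0.01 -0.02] t 12.13 g 61 w 0.096
radius 67.7 angle 2.297 yaw 1.570  stand xy 0.7 20.0
```

Seated at stand y = 20.0, shown by contact at 5 N. Ease off, lower 2 mm and release.

{"name": "jog_arm", "arguments": {"series": "0 0 0 0 -0.4 1 4; 0 0 0 0 0 1 4; 0 0 0 0 0 0 4; 0 0 0 0 0 0 16; 0 0 0 0 0 0 24"}}

```text
clock: 12.55
tool_pos: [610.4, 101.9, 150.8]
tcp_rot: [0.0, -0.056, 0.998, 0.001]
ft_force: [0.3, 0.6, 0.9]
width: 0.277
gripper_force: 0.0
```

{"name": "jog_arm", "arguments": {"series": "0 0 0 0 0 0 30; 0 0 0 0 0 0 30; 0 0 0 0 0 -10 30; 0 0 0 0 0 -20 30; 0 0 0 0 0 -30 30"}}

```text
clock: 12.97
tool_pos: [608.8, 101.4, 209.2]
tcp_rot: [-0.003, -0.056, 0.998, 0.0]
ft_force: [0.5, 0.1, -0.3]
width: 0.349
gripper_force: 0.0
```

{"name": "jog_arm", "arguments": {"series": "0 0 0 0 0 -20 40; 0 0 0 0 0 0 40"}}

```text
clock: 13.13
tool_pos: [613.0, 101.4, 237.1]
tcp_rot: [0.005, -0.056, 0.998, -0.0]
ft_force: [0.3, -0.3, 0.9]
width: 0.466
gripper_force: 0.0
```

```bash
python3 - <<'E'
from st import *
p,r,o=now(); print(p,yawof(r),o["clock"],o["width"])
# cap pick: tool y across flats (yaw 1.571+.055)
rows(p,r,[((462.3,210,190),1.626,7),((462.3,210,50),1.626,5)],60)
E
```

```text
[613.03582486 101.41128859 237.10848504] 1.6823098968209649 13.1333 0.46615616595957565
-0.000 0.001 0.008 19.7 17.8 6.5 60.0; -0.000 0.001 0.008 19.9 17.7 6.5 60.0; -0.000 0.001 0.008 20.0 17.5 6.6 60.0; -0.000 0.001 0.008 20.1 17.3 6.6 60.0; -0.000 0.001 0.008 20.3 17.2 6.6 60.0
-0.000 0.001 0.008 20.4 17.0 6.7 60.0; -0.000 0.001 0.008 20.5 16.8 6.7 60.0; 0.000 -0.000 -0.000 -0.0 -0.0 28.0 60.0; 0.000 -0.000 -0.000 -0.0 -0.0 28.0 60.0; 0.000 -0.000 -0.000 -0.0 -0.0 28.0 60.0
0.000 -0.000 -0.000 -0.0 -0.0 28.0 60.0; 0.000 -0.000 -0.000 -0.0 -0.0 28.0 60.0
```

{"name": "jog_arm", "arguments": {"series": "0 0 0.008 19.7 17.8 6.5 60; 0 0 0.008 19.8 17.7 6.5 60; 0 0 0.008 20 17.5 6.6 60; 0 0 0.008 20 17.3 6.6 60; 0 0 0.008 20.3 17.2 6.6 60"}}

```text
clock: 13.55
tool_pos: [501.5, 179.4, 197.8]
tcp_rot: [-0.0, -0.035, 0.999, 0.0]
ft_force: [-0.4, 0.6, 0.8]
width: 0.703
gripper_force: 0.0
```

{"name": "jog_arm", "arguments": {"series": "0 0 0.008 20.4 17 6.7 60; 0 0 0.008 20.5 16.8 6.7 60; 0 0 0 0 0 30 60; 0 0 0 0 0 30 60; 0 0 0 0 0 0 60"}}

```text
clock: 13.97
tool_pos: [455.6, 209.4, 120.3]
tcp_rot: [-0.004, -0.028, 1.0, -0.001]
ft_force: [-0.7, 0.2, -0.6]
width: 0.701
gripper_force: 0.0
```

```bash
python3 - <<'E'
from st import *
p,r,o=now(); print(p,yawof(r),o["clock"],o["width"])
rows(p,r,[((462.3,210,20),1.626,4)],60)
for n in("scene","top"): cv2.imwrite(f"pics/{n}d.png",capture(n)[:,:,::-1])
crop("pics/scened.png",235,130,345,220,5,"pics/x.png"); crop("pics/topd.png",150,170,290,270,4,"pics/y.png")
a,b=cv2.imread("pics/x.png"),cv2.imread("pics/y.png"); a=cv2.resize(a,(400,327)); b=cv2.resize(b,(400,286)); c=np.zeros((327,800,3),np.uint8); c[:,:400]=a; c[:286,400:]=b; cv2.imwrite("pics/d.png",c)
E
```

```text
[455.58541356 209.42171059 120.27341871] 1.6270434557067808 13.9667 0.7006716848357954
-0.000 -0.002 0.000 -1.9 0.1 25.1 60.0; -0.000 -0.002 0.000 -1.9 0.1 25.1 60.0; -0.000 -0.002 0.000 -1.8 0.1 25.1 60.0; -0.000 -0.002 0.000 -1.7 0.1 25.1 60.0
```

View pics/d.png

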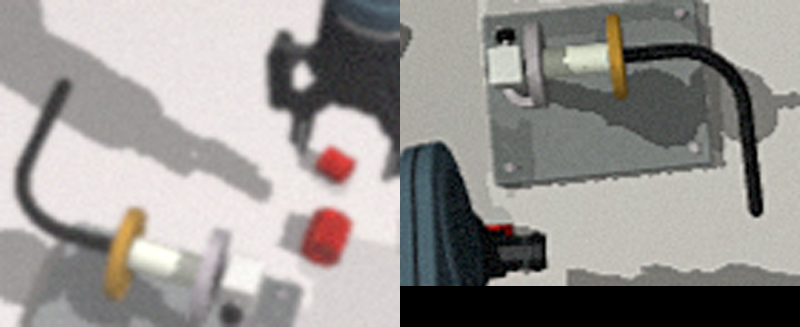

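The brass disc hangs square against the white sleeve at left (127,253) and right (617,55). Descend to the cap.

{"name": "jog_arm", "arguments": {"series": "0 0 0 0 0 28 60; 0 0 0 0 0 28 60; 0 0 0 0 0 0 60; 0 0 0 0 0 0 60"}}

```text
clock: 14.4
tool_pos: [460.0, 209.5, 69.3]
tcp_rot: [-0.001, -0.027, 1.0, -0.0]
ft_force: [0.0, 0.7, 0.6]
width: 0.699
gripper_force: 0.0
```

```bash
python3 - <<'E'
from plan import *
p,r,o=now(); print(p,yawof(r),o["width"])
rows(p,r,[((462.3,210,20),1.626,2)],60)
E
```

```text
[459.98297873 209.51462026  69.31538087] 1.6254769196857122 0.6993726311905198
-0.000 -0.001 -0.000 -1.2 0.2 24.7 60.0; -0.000 -0.001 -0.000 -1.2 0.2 24.7 60.0
```

{"name": "jog_arm", "arguments": {"series": "0 0 0 -1 0.4 22 60; 0 0 0 -1 0 20 60; 0 0 0 0 0 6 60; 0 0 0 0 0 0 60; 0 0 0 0 0 0 60", "force": 40}}

```text
clock: 14.82
tool_pos: [462.8, 210.4, 22.2]
tcp_rot: [0.001, -0.028, 1.0, 0.0]
ft_force: [0.5, -0.5, 0.0]
width: 0.705
gripper_force: 0.0
```

{"name": "jog_arm", "arguments": {"series": "0 0 0 0 0 0 25; 0 0 0 0 0 0 25; 0 0 0 0 0 0 25; 0 0 0 0 0 0 25; 0 0 0 0 0 0 25"}}

```text
clock: 15.23
tool_pos: [462.7, 210.4, 22.1]
tcp_rot: [0.001, -0.028, 1.0, 0.0]
ft_force: [-0.8, 0.4, 5.9]
width: 0.367
gripper_force: 39.4
```

```bash
python3 st.py|head -1
```

```text
s -0.1 lat 219.5 z 22.1 yaw-Y 1.514 F [-0.8  0.4  5.9] M [-0.04  0.16  0.  ] t 15.23 g 39 w 0.367
```

{"name": "jog_arm", "arguments": {"series": "0 0 0 0 0 -14 25; 0 0 0 0 0 -30 25; 0 0 0 0 0 -30 25; 0 0 0 0 0 -30 25; 0 0 0 0 0 0 25"}}

```text
clock: 15.65
tool_pos: [465.4, 211.2, 131.0]
tcp_rot: [0.006, -0.028, 1.0, 0.001]
ft_force: [-0.0, 0.0, -0.0]
width: 0.364
gripper_force: 40.1
```

```bash
python3 - <<'E'
from plan import *
p,r,o=now(); print(p,yawof(r),o["width"],o["ft_force"])
rows(p,r,[((447.6,-13.2,126.1),1.683,9)],25)
E
```

```text
[465.37480814 211.16898937 130.98769314] 1.6263181149544188 0.3643937980579433 [-0.03610767  0.00227715 -0.01454796]
0.000 0.001 -0.006 3.4 -24.8 0.5 25.0; 0.000 0.001 -0.006 3.5 -24.8 0.5 25.0; 0.000 0.001 -0.006 3.7 -24.7 0.5 25.0; 0.000 0.001 -0.006 3.8 -24.7 0.5 25.0; 0.000 0.001 -0.006 4.0 -24.7 0.5 25.0
0.000 0.001 -0.006 4.1 -24.7 0.5 25.0; 0.000 0.001 -0.006 4.3 -24.6 0.5 25.0; 0.000 0.001 -0.006 4.4 -24.6 0.5 25.0; 0.000 0.001 -0.006 4.6 -24.6 0.5 25.0
```

{"name": "jog_arm", "arguments": {"series": "0 0 -0.006 3.3 -24.8 0 25; 0 0 -0.006 3.3 -24.8 0 25; 0 0 -0.006 3.5 -24.7 0 25; 0 0 -0.006 3.6 -24.7 0 25; 0 0 -0.006 3.7 -24.7 0 25"}}

```text
clock: 16.07
tool_pos: [452.3, 84.7, 125.0]
tcp_rot: [0.0, -0.043, 0.999, -0.0]
ft_force: [1.6, -0.9, -0.7]
width: 0.372
gripper_force: 40.1
```

{"name": "jog_arm", "arguments": {"series": "0 0 -0.006 3.8 -24.7 0 25; 0 0 -0.006 4 -24.6 0 25; 0 0 -0.006 4.1 -24.6 0 25; 0 0 -0.006 4.3 -24.6 0 25; 0 0 0 0 0 0 25"}}

```text
clock: 16.48
tool_pos: [446.1, -17.4, 125.1]
tcp_rot: [0.001, -0.053, 0.999, -0.001]
ft_force: [1.0, -0.0, -0.4]
width: 0.362
gripper_force: 40.1
```

{"name": "jog_arm", "arguments": {"series": "0 0 0 0 0 0 25; 0 0 0 0 0 0 25; 0 0 0 0 0 0 25"}}

```text
clock: 16.73
tool_pos: [445.6, -13.2, 124.6]
tcp_rot: [-0.0, -0.055, 0.998, 0.0]
ft_force: [-0.0, -0.5, 0.8]
width: 0.365
gripper_force: 40.1
```

```bash
python3 - <<'E'
from st import *
p,r,o=now(); print(p,yawof(r),o["width"],o["ft_force"],o["clock"])
a=np.mean([capture("scene").astype(float) for _ in range(3)],0).astype(np.uint8); cv2.imwrite("pics/scenee.png",a[:,:,::-1])
crop("pics/scenee.png",225,115,285,175,9,"pics/e.png")
E
```

```text
[445.62693644 -13.1534168  124.64438833] 1.680642703485966 0.3652824065276081 [-0.01533748 -0.4753671   0.83426681] 16.7333
```

View pics/e.png

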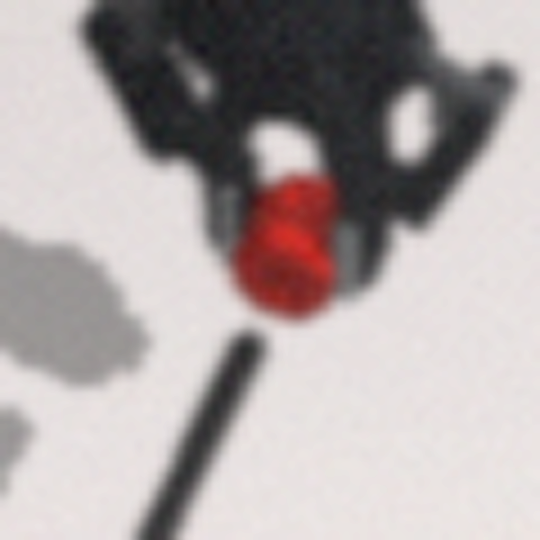

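The cap is held level with its bore facing the rod tip, which is at (250,345). I'll fit its lateral and height offsets.

```bash
python3 - <<'E' | tail -4
from fit import *
from plan import now,yawof
from scipy.optimize import minimize
p,r,o=now(); yaw=yawof(r)-np.pi/2; box=(242,128,268,156)
im=cv2.imread("pics/scenee.png").astype(float)[box[1]:box[3],box[0]:box[2]]; v=sat(im); w=cv2.dilate((im.max(2)<75).astype(np.uint8),np.ones((2,2)))==0
t=np.pi/8+np.arange(8)*np.pi/4; Rr=16/np.cos(np.pi/8)
def geo(q,x): 
    L=np.array([[s,Rr*np.cos(a),Rr*np.sin(a)] for s in(-17,17) for a in t]); L[:,1]+=q[0]; L[:,0]+=x; c,s=np.cos(yaw),np.sin(yaw)
    return np.c_[p[0]+c*L[:,0]-s*L[:,1],p[1]+s*L[:,0]+c*L[:,1],q[1]+L[:,2]]
def cost(q,x):
    m=soft("scene",geo(q,x),box)[w]; A=np.c_[m,np.ones(m.size)]; k=np.linalg.lstsq(A,v[w],rcond=None)[0]; return ((v[w]-A@k)**2).mean()/v[w].var()
for x in(-2,0,2):
    f=minimize(cost,[0,118],args=(x,),method="Nelder-Mead",options=dict(initial_simplex=[[0,118],[4,118],[0,122]])); print(x,f.x.round(2),round(f.fun,3))
print(p)
E
```

```text
-2 [ -2.14 116.27] 0.089
0 [ -1.78 118.5 ] 0.09
2 [ -0.74 121.03] 0.092
[445.69979887 -13.08086804 124.60450658]
```

{"name": "jog_arm", "arguments": {"series": "0 0 0 -6 0.5 -1.5 25; 0 0 0 -7 0 0 25; 0 0 0 -5 0 0 25; 0 0 0 0 0 0 25; 0 0 0 0 0 0 25"}}

```text
clock: 17.3
tool_pos: [464.0, -11.4, 126.0]
tcp_rot: [-0.0, -0.055, 0.998, 0.0]
ft_force: [-0.4, 0.0, 0.1]
width: 0.364
gripper_force: 40.1
```

```bash
python3 st.py|head -1
```

```text
s -23.5 lat -1.1 z 126.0 yaw-Y 1.568 F [-0.4  0.   0.1] M [0.01 0.   0.01] t 17.3 g 40 w 0.364
```

{"name": "jog_arm", "arguments": {"series": "0 0 0 -1 0.9 0 25; 0 0 0 -3 0 0 25; 0 0 0 -2 0 0 25; 0 0 0 -2 0 0 25; 0 0 0 0 0 0 25"}}

```text
clock: 17.72
tool_pos: [472.0, -9.8, 126.2]
tcp_rot: [0.0, -0.055, 0.999, -0.0]
ft_force: [0.2, -0.8, 0.2]
width: 0.367
gripper_force: 40.1
```

```bash
python3 st.py|head -1
```

```text
s -15.5 lat -0.4 z 126.2 yaw-Y 1.568 F [ 0.2 -0.8  0.2] M [ 0.03 -0.07 -0.02] t 17.72 g 40 w 0.367
```

{"name": "jog_arm", "arguments": {"series": "0 0 0 -2 0.1 0 25; 0 0 0 -2 0 0 25; 0 0 0 -2 0 0 25; 0 0 0 -2 0 0 25; 0 0 0 0 0 0 25"}}

```text
clock: 18.13
tool_pos: [479.9, -8.8, 126.2]
tcp_rot: [0.0, -0.055, 0.999, -0.0]
ft_force: [-0.0, -0.0, -0.0]
width: 0.368
gripper_force: 40.1
```

```bash
python3 st.py|head -1
```

```text
s -7.5 lat -0.3 z 126.2 yaw-Y 1.568 F [-0. -0. -0.] M [-0.01 -0.05 -0.  ] t 18.13 g 40 w 0.368
```

The rod is inside the bore with no contact. Push on until it bottoms.

{"name": "jog_arm", "arguments": {"series": "0 0 0 -3 0.1 0 25; 0 0 0 -3 0 0 25; 0 0 0 -3 0 0 25; 0 0 0 -2 0 0 25; 0 0 0 0 0 0 25"}}

```text
clock: 18.55
tool_pos: [490.9, -7.5, 126.2]
tcp_rot: [0.0, -0.055, 0.999, -0.0]
ft_force: [-0.3, -0.1, -0.3]
width: 0.366
gripper_force: 40.1
```

{"name": "jog_arm", "arguments": {"series": "0 0 0 -1 0 0 25; 0 0 0 -1 0 0 25; 0 0 0 0 0 0 25"}}

```text
clock: 18.8
tool_pos: [492.2, -7.2, 126.0]
tcp_rot: [-0.0, -0.055, 0.999, 0.0]
ft_force: [0.2, 0.8, 0.0]
width: 0.366
gripper_force: 40.1
```

```bash
python3 st.py|head -1
```

```text
s 4.9 lat -0.1 z 126.0 yaw-Y 1.568 F [0.2 0.8 0. ] M [ 0.06  0.05 -0.01] t 18.8 g 40 w 0.366
```

{"name": "jog_arm", "arguments": {"series": "0 0 0 -0.8 0 0 25; 0 0 0 0 0 0 25"}}

```text
clock: 18.97
tool_pos: [492.4, -7.2, 125.9]
tcp_rot: [-0.001, -0.055, 0.999, 0.0]
ft_force: [-2.6, -0.1, 0.8]
width: 0.361
gripper_force: 40.3
```

{"name": "jog_arm", "arguments": {"series": "0 0 0 -0.8 0 0 25; 0 0 0 0 0 0 25"}}

```text
clock: 19.13
tool_pos: [492.5, -7.1, 125.9]
tcp_rot: [-0.002, -0.055, 0.999, 0.0]
ft_force: [-5.3, -0.4, 2.6]
width: 0.363
gripper_force: 40.5
```

{"name": "jog_arm", "arguments": {"series": "0 0 0 -0.8 0 0 25; 0 0 0 0 0 0 25"}}

```text
clock: 19.3
tool_pos: [492.6, -7.1, 125.8]
tcp_rot: [-0.002, -0.055, 0.998, 0.0]
ft_force: [-8.4, -2.6, 4.9]
width: 0.362
gripper_force: 40.7
```

```bash
python3 st.py|head -1
```

```text
s 5.4 lat 0.0 z 125.8 yaw-Y 1.568 F [-8.4 -2.6  4.9] M [-0.3   1.26  0.01] t 19.3 g 41 w 0.362
```

Firm axial contact at 8 N: bottomed within 2 mm of the expected depth. Relax the push, lower 2 mm, release and rise.

{"name": "jog_arm", "arguments": {"series": "0 0 0 1.6 0 1 25; 0 0 0 0 0 1 25; 0 0 0 0 0 0 25; 0 0 0 0 0 0 38; 0 0 0 0 0 0 46"}}

```text
clock: 19.72
tool_pos: [494.1, -7.2, 124.3]
tcp_rot: [0.001, -0.054, 0.999, -0.0]
ft_force: [1.2, -0.6, 0.4]
width: 0.534
gripper_force: 0.0
```

{"name": "jog_arm", "arguments": {"series": "0 0 0 0 0 0 55; 0 0 0 0 0 0 60; 0 0 0 0 0 -10 60; 0 0 0 0 0 -25 60; 0 0 0 0 0 -30 60"}}

```text
clock: 20.13
tool_pos: [491.9, -6.9, 188.9]
tcp_rot: [-0.002, -0.055, 0.999, 0.001]
ft_force: [0.5, -0.8, 0.3]
width: 0.699
gripper_force: 0.0
```

{"name": "jog_arm", "arguments": {"series": "0 0 0 20 -20 -35 60; 0 0 0 25 -30 0 60; 0 0 0 25 -30 0 60; 0 0 0 25 -30 0 60; 0 0 0 25 -30 0 60"}}

```text
clock: 20.55
tool_pos: [389.7, -158.9, 222.8]
tcp_rot: [0.001, -0.055, 0.998, -0.001]
ft_force: [0.4, -1.1, 0.0]
width: 0.7
gripper_force: 0.0
```

```bash
python3 - <<'E'
from st import *
st()
for n in("scene","top"):
    a=np.mean([capture(n).astype(float) for _ in range(3)],0).astype(np.uint8); cv2.imwrite(f"pics/{n}f.png",a[:,:,::-1])
crop("pics/scenef.png",225,120,325,210,5,"pics/x.png"); crop("pics/topf.png",170,170,290,270,4,"pics/y.png")
a,b=cv2.imread("pics/x.png"),cv2.imread("pics/y.png"); a=cv2.resize(a,(400,360)); b=cv2.resize(b,(400,333)); c=np.zeros((360,800,3),np.uint8); c[:,:400]=a; c[:333,400:]=b; cv2.imwrite("pics/f.png",c)
E
```

```text
s -113.9 lat -139.3 z 222.8 yaw-Y 1.569 F [ 0.4 -1.1  0. ] M [-0.05 -0.01  0.01] t 20.55 g 0 w 0.7
```

View pics/f.png

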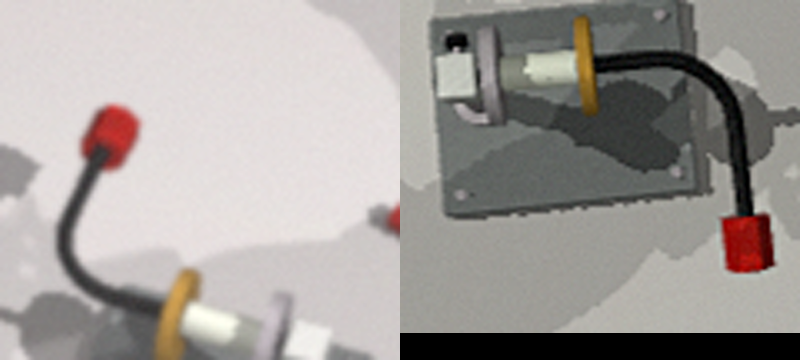

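The cap sits in line on the rod end at right (747,243), and the disc is against the sleeve at right (586,65). I'll check numerically that the cap is fully home.

```bash
cp pics/topf.png pics/topa.png; cp pics/scenef.png pics/scenea.png; python3 - <<'E' | tail -3
import fit
from fit import *
o=fit.place
fit.place=lambda L,p,z:o(L,p,118 if z==16 else z)
fit.fit("cap",capm,[493,-8,.11],{"top":(262,228,292,258),"scene":(238,140,266,168)},sat)
E
```

```text
('top', 'scene') [5.71665e+02 8.28390e+01 4.54000e-01] tip [483.3 -43.8 120. ] rms 15.19
('top',) [542.542 144.954   0.805] tip [503.1  -4.4 120. ] rms 11.83
('scene',) [6.13253e+02 8.45340e+01 1.68000e-01] tip [492.7 -12.  120. ] rms 2.5Traceback (most recent call last):
  File "<stdin>", line 3, in <module>
AttributeError: 'function' object has no attribute 'place'
```

```bash
sed -i 's/return place(np.array(\[\[s,R\*np.cos(a),R\*np.sin(a)\] for s in(-17,17) for a in t\]),p,16)/return place(np.array([[s,R*np.cos(a),R*np.sin(a)] for s in(-17,17) for a in t]),p,118)/' fit.py; python3 - <<'E' | tail -3
from fit import *
fit("cap",capm,[493,-8,.11],{"top":(262,228,292,258),"scene":(238,140,266,168)},sat)
E
```

```text
cap ('top', 'scene') [ 4.91712e+02 -6.78800e+00  9.90000e-02] 0.342
cap ('top',) [ 4.9155e+02 -6.2320e+00  8.7000e-02] 0.12
cap ('scene',) [ 4.91799e+02 -8.04100e+00  6.20000e-02] 0.21
```

The cap centre is about 6 mm inside the tip. Fully home is 7 and the tolerance is 2 to 15, so I'll hand in.

```bash
python3 -c "
from station import *
print(finish_job(), get_obs()['clock'])"
```

```text
the job is handed in; nothing more can be done
the job is handed in; nothing more can be done
```

The brass disc hangs against the white sleeve and the middle red cap is on the rod end to within about 1 mm of fully home. Both are released and the job is handed in at about 21 s; no verdict was returned.

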